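# Put the craft room's stacking notions box together

## Robot

A 6-joint arm with a two-finger parallel gripper is mounted at the origin on the work surface. World frame = base frame: x ahead of the robot, y to its left, z up, the work surface at z = 0. Lengths are in m, angles in degrees, forces in N, time in s.
With the tool pointing down it reaches from about 0.35 to 0.875 m from the base axis. Payload 4.2 kg.
Tool frame: the origin (TCP) lies midway between the tips of the shut fingers; the grasp point (between the pads) lies 19 mm behind it; z points along the fingers, y is the direction in which the jaws open and shut (so a half turn about z gives the same grasp; the last joint's range is limited). The gripper opens to 87 mm and grips with 3 to 60 N. Pads are 19 mm wide; open, the fingers measure 117 mm over their backs; the gripper's body (75 mm by 190 mm) begins 51 mm behind the grasp point.
Start: joints at [-55.428, 22.042, 0.453, 0, -68.411, -14.817], TCP at [0.211, -0.588, 0.223] pointing down, gripper open.
Joint ranges: [-179.83, 179.83], [-69.29, 118.12], [-61.27, 80.66], [-181.25, 117.63], [-171.15, -9.14], [-177.46, 177.46]. Speed limits (degrees/s): [159.86, 159.86, 180, 180, 180, 180].

## Interface

Orientations are given as a 3x3 rotation matrix whose columns are the frame's x, y, z axes.
In Python, from station import r gives the robot as it stands.
- The arm moves only by the tool play_rows, never from a script. Its argument "commands" is a list that holds one entry, the list of rows, each a list of 7 numbers: the shift along the world's x, y, z in m, then the turn, a rotation vector about the world's x, y, z in rad, then the closure, from 0 (fully open) to 1 (shut). A call has 1 to 5 rows; each row is the pose to reach, as a shift and turn from the pose commanded when the call began; what a row does not reach only later rows make up. A row lasts 1/10 s, in which the tool goes at most 50 mm and 8.59 degrees, less where a joint would pass 70% of its speed; a pose out of reach is approached as far as the arm can. A call with a gripper value outside its range is refused whole. The fingers move at their own pace and stop on an object; the grip force is fixed at half the most. Time passes only in rows, so rows that repeat a pose let the fingers close. It gives the time, the measured TCP pose, the force and the opening at its end, in the units of the state.
- r.sense(): the state, without advancing time (a new reading comes with each control period).
- r.capture(name): name is "scene" or "top" or "wrist"; returns a dict with "image" (400x640x3 uint8, red, green, blue), "range_z" (400x640 float32, m along the optical axis (not along the pixel's ray), 0 where there is no reading), "intrinsics" (3x3 intrinsics, pixels), "extrinsics" (4x4, takes a point from camera to world coordinates); the wrist camera has in their place "mount" (4x4, takes a point from camera to tool coordinates, whose origin is the TCP and whose axes are the flange's). Camera axes: x right, y up, looking along -z (the intrinsics and any distortion apply to the point x, -y, -z); pixel columns grow to the right and rows downward; lengths in m; the calibration is good to about 2 mm. A picture is of the moment at which its call begins: read the wrist's pose just before it.
- r.finish_job(): hands the job in, once; it reports no verdict.
The state is a dict: "time_s": time; "joints": joint angles; "joint_velocities": joint speeds; "effort": joint torques, N m; "tcp_pos": TCP position; "ee_rot": TCP orientation; "wrist_force": force on the tool from outside, world axes, zero at the start; "moment": the same for the moment, N m; "gripper_width": opening from 0.0 (shut) to 1.0 (fully open).
Only numpy, scipy, OpenCV 4.12 (cv2) and the standard library are available. Lean on these libraries where they do the work, as an engineer would, in place of code of your own. Each camera call takes 0.05 s, during which the arm holds its last target. There are 200 camera calls.

## Task

Put the stacking wooden notions box back together on its dark base board, from the bottom up: first the deep undivided tray on the board, then the two-compartment tray, then the four-compartment tray, and last the lid with its knob up. Set each piece centred and squarely on the one below, let go before fetching the next, and leave the phone, scissors, stapler, tape roll and pin tin where they lie.

Things in the scene. Friction and masses are not known exactly. Their poses are not given: they have to be found in the camera images.
- base_top (a point): Dark wooden base board with small brass corner plates, 150 long (its x axis) x 76 wide x 12 thick, fixed to the table. The point is the centre of its top face, 12 above the table. The tray pile is built on it, long sides along its long sides (either way round).
- deep_mid (a point): Loose open-topped wooden tray, the tallest, with no dividers: one compartment, outside 120 long (its x axis) x 60 wide (its y axis) x 46 high, walls and floor 5 thick, about 180 g. The point is at the middle of its length and width, half-way up (23 above its underside, which is flat). Grip it across the 60 mm width, from outside.
- two_mid (a point): Loose open-topped wooden tray, with one cross wall at mid-length: two compartments in a row, outside 120 long (its x axis) x 60 wide (its y axis) x 34 high, walls and floor 5 thick, about 150 g. The point is at the middle of its length and width, half-way up (17 above its underside, which is flat). Grip it across the 60 mm width, from outside.
- four_mid (a point): Loose open-topped wooden tray, the lowest, with three cross walls: four compartments in a row, outside 120 long (its x axis) x 60 wide (its y axis) x 24 high, walls and floor 5 thick, about 130 g. The point is at the middle of its length and width, half-way up (12 above its underside, which is flat). Grip it across the 60 mm width, from outside.
- lid_knob (a point): Loose flat wooden lid, 120 long (its x axis) x 60 wide x 8 thick, about 90 g, with a round wooden knob of diameter 24 standing 32 high on the middle of its top (40 high over all). The point is on the knob's axis, 22 above the lid's top face, 10 below the knob's top and 30 above the lid's underside. Grip it by the knob.
- phone: Bystander: white phone with a dark screen lying flat, 150 x 72 x 8. Origin: centre of its underside.
- scissors: Bystander: steel scissors with black handles lying flat, 157 long (x axis towards the blade tips), 70 across the handles, about 10 high. Origin: under the pivot.
- stapler: Bystander: black stapler, 140 long (x axis) x 36 wide x 49 high. Origin: centre of its underside.
- tape: Bystander: cardboard-brown roll of tape lying flat, diameter 42, hole 26, 20 high. Origin: centre of its underside.
- tin: Bystander: small round steel pin tin, diameter 42, 19 high. Origin: centre of its underside.
Mind the look-alikes: they are no part of the job. What is shaped like the part that bears four_mid but purple is not meant.

How it is judged:
By the outcome, as a careful person would: the job done as asked, in the order asked, and still so for the second after the job is handed in, with the robot touching nothing.
It also fails if it takes over 120 s, if anything falls off the work surface, if the arm or the gripper's body presses on something with over 40 N, if the wrist force passes 120 N, or if a joint passes its speed limit or range.

## Working session

There is one attempt and no reset: what is moved stays moved. The work goes in short steps, Python scripts to look and compute and a tool call to move; the robot and the scene stay as the last step left them, time stands still between calls to the robot, and variables do not carry over. Pictures are saved under pics/ and viewed, about 12 in all and at most 16, crops included, and the job is handed in when it is done.

Besides the shell and the picture viewer there is one more tool, called as name(argument=value, ...), one argument or row to a line, values as JSON. play_rows: Moves the arm, as the interface text tells. Its arguments: {"type":"object","properties":{"commands":{"type":"array","items":{"type":"array","items":{"type":"array","items":{"type":"number"}}}}},"required":["commands"]}

```bash
ls; mkdir -p pics; python3 - <<'E'
from station import r
import cv2,numpy as np
s=r.sense();print(s['time_s'],s['tcp_pos'],s['ee_rot'],s['gripper_width'])
for n in('scene','top'):
    c=r.capture(n);np.savez(f'pics/{n}0.npz',**{k:c[k] for k in('image','range_z','intrinsics','extrinsics')})
    cv2.imwrite(f'pics/{n}0.png',c['image'][:,:,::-1]);print(c['intrinsics'],c['extrinsics'],[k for k in c])
E
```

```text
pics
0.0 [ 0.21108461 -0.5876408   0.22145711] [[-9.41198519e-01 -3.37853106e-01 -7.92140406e-04]
 [-3.37854027e-01  9.41196396e-01  2.00012716e-03]
 [ 6.98105211e-05  2.15014455e-03 -9.99997686e-01]] 0.9968863356848725
[[402.96703901   0.         321.23383752]
 [  0.         402.96703901 201.85347737]
 [  0.           0.           1.        ]] [[ 0.29023933 -0.73982823  0.60697225  1.10125886]
 [ 0.9568166   0.21360247 -0.19716992 -0.21627342]
 [ 0.0162211   0.63798759  0.76987578  0.88287257]
 [ 0.          0.          0.          1.        ]] ['image', 'range_z', 'intrinsics', 'extrinsics']
[[388.66700257   0.         313.91883929]
 [  0.         388.66700257 197.43531739]
 [  0.           0.           1.        ]] [[-0.02310569  0.99809018 -0.05728971  0.40730292]
 [-0.99971086 -0.02344883 -0.00532462 -0.00520373]
 [-0.00665783  0.05715012  0.9983434   1.04611657]
 [ 0.          0.          0.          1.        ]] ['image', 'range_z', 'intrinsics', 'extrinsics']
```

View pics/top0.png

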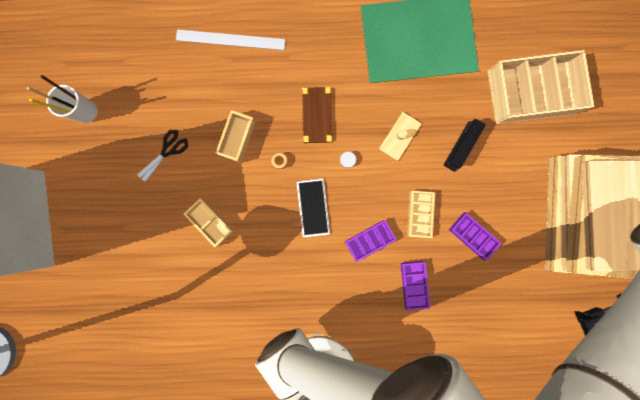

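View pics/scene0.png

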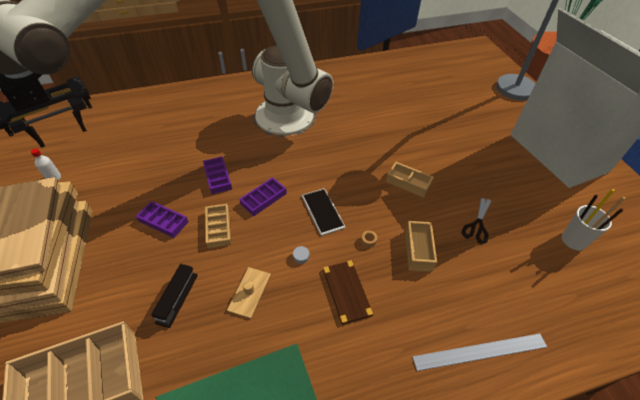

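The top view shows, at (column, row), the deep tray (235,136), two-compartment tray (208,223), four-compartment tray (422,214), lid (400,136) and base (318,115). The purple look-alikes are at (370,240), (475,236) and (415,285). The bystanders are the phone (313,208), stapler (465,145), tin (348,159), tape (280,160) and scissors (163,155). The scene view agrees.

```bash
cat > h.py <<'E'
import numpy as np,cv2
def cloud(c,T):
    K=c['intrinsics'];z=c['range_z'];v,u=np.mgrid[:z.shape[0],:z.shape[1]]
    P=np.stack([(u-K[0,2])/K[0,0]*z,-(v-K[1,2])/K[1,1]*z,-z,np.ones_like(z)],-1)
    W=(P@T.T)[...,:3];W[z==0]=np.nan
    return W
def rect(pts):
    (cx,cy),(w,h),a=cv2.minAreaRect(np.float32(pts[:,:2]*1000))
    if w<h: w,h,a=h,w,a+90
    return np.round([cx,cy,w,h,(a+90)%180-90],1)
E
python3 - <<'E'
from h import *
for n,S in (('top',dict(deep=(235,136,46),two=(208,223,34),four=(422,214,24),lid=(400,136,8),base=(318,115,12),phone=(313,208,8),tape=(280,160,20),tin=(348,159,19),stap=(465,145,49),p1=(370,240,24),p2=(475,236,24))),
 ('scene',dict(deep=(421,245,46),two=(410,178,34),four=(217,226,24),lid=(249,293,8),base=(347,292,12),tape=(369,238,20),tin=(301,255,19)))):
    c=np.load(f'pics/{n}0.npz');W=cloud(c,c['extrinsics'])
    zt=W[...,2];print(n,'table',np.nanmedian(zt[180:300:3,140:500]))
    for k,(u,v,h) in S.items():
        m=(np.abs(zt*1000-h)<(4.5 if h<15 else 8)); w=np.zeros_like(m);w[v-42:v+43,u-42:u+43]=1
        m=(m&w).astype(np.uint8); N,L,st,ce=cv2.connectedComponentsWithStats(m)
        i=1+np.argmax(st[1:,4]);p=W[L==i]
        print(k,rect(p),'z',np.round(np.percentile(p[:,2],[10,50,90])*1000,1),len(p),'centroid px',ce[i].round())
E
```

```text
top table 0.0005729566968688538
deep [632.4 206.2 120.7  61.9 -20.8] z [40.9 45.4 48.2] 333 centroid px [233. 135.]
two [407.3 280.8 119.9  60.7  42.9] z [28.  33.1 35.8] 369 centroid px [206. 222.]
four [ 415.9 -279.8  119.6   61.4   -5.3] z [19.4 23.2 26.4] 431 centroid px [421. 214.]
lid [ 627.7 -234.6  120.6   61.3  -34.2] z [ 5.6  8.2 10.5] 885 centroid px [399. 136.]
base [ 6.909e+02 -1.070e+01  1.503e+02  7.600e+01 -2.000e-01] z [ 9.6 12.  14.5] 1496 centroid px [316. 115.]
phone [441.9   3.9 152.6  74.4   5.1] z [ 5.7  8.2 10.6] 1461 centroid px [312. 207.]
tape [ 6.483e+02 -1.000e-01  6.570e+01  5.110e+01 -1.400e+00] z [12.2 13.3 15.4] 198 centroid px [311. 128.]
tin [649.5 -14.9  68.8  64.7  -1.4] z [11.3 12.7 14.8] 440 centroid px [318. 129.]
stap [ 595.7 -398.7  135.6   35.1  -32.3] z [45.8 48.9 51.3] 692 centroid px [466. 143.]
p1 [ 349.5 -143.5  120.3   60.8  -62.7] z [19.2 23.  25.9] 408 centroid px [370. 240.]
p2 [ 354.6 -418.9  121.9   61.2   47.3] z [18.5 22.9 26. ] 500 centroid px [475. 237.]
scene table 0.002064376916912025
deep [632.2 204.3 123.2  61.4 -19.9] z [39.8 46.2 48.5] 388 centroid px [422. 242.]
two [407.4 279.3 120.4  67.   41.7] z [27.7 33.3 36.5] 360 centroid px [410. 176.]
four [ 414.5 -281.   123.7   60.5   -5.3] z [17.7 23.6 26.8] 498 centroid px [217. 224.]
lid [ 625.8 -231.   132.8   76.6  -34.4] z [ 7.2  9.3 11.3] 1068 centroid px [249. 293.]
base [ 6.913e+02 -1.290e+01  1.522e+02  7.660e+01 -1.000e-01] z [11.3 13.2 15.1] 1831 centroid px [347. 291.]
tape [646.5 -12.4  73.5  59.7  88.8] z [12.5 13.8 15.6] 425 centroid px [342. 272.]
tin [661.2 -25.9  90.4  52.6  -2. ] z [11.7 13.5 15.5] 499 centroid px [335. 279.]
```

play_rows(
  commands=[
    [[0.021,0.04,0,0,0,-0.035,0],[0.042,0.08,0,0,0,-0.07,0],[0.063,0.12,0,0,0,-0.105,0],[0.084,0.16,0,0,0,-0.14,0],[0.105,0.2,0,0,0,-0.175,0]],
  ],
)

```text
time_s: 0.6
tcp_pos: [0.3165, -0.3864, 0.2222]
ee_rot: [[-0.986, -0.167, -0.0], [-0.167, 0.986, 0.001], [0.0, 0.001, -1.0]]
wrist_force: [1.6, -0.1, 0.6]
gripper_width: 0.998
```

play_rows(
  commands=[
    [[0.021,0.04,0,0,0,-0.035,0],[0.042,0.08,0,0,0,-0.07,0],[0.063,0.12,0,0,0,-0.105,0],[0.084,0.16,0,0,0,-0.14,0],[0.105,0.2,0,0,0,-0.175,0]],
  ],
)

```text
time_s: 1.1
tcp_pos: [0.4215, -0.1863, 0.2225]
ee_rot: [[-1.0, 0.007, -0.0], [0.007, 1.0, 0.0], [0.0, 0.0, -1.0]]
wrist_force: [0.4, 0.4, -0.2]
gripper_width: 1.002
```

play_rows(
  commands=[
    [[0.021,0.04,0,0,0,-0.035,0],[0.042,0.08,0,0,0,-0.07,0],[0.063,0.12,0,0,0,-0.105,0],[0.084,0.16,0,0,0,-0.14,0],[0.105,0.2,0,0,0,-0.175,0]],
  ],
)

```text
time_s: 1.6
tcp_pos: [0.5265, 0.0137, 0.2223]
ee_rot: [[-0.984, 0.18, -0.0], [0.18, 0.984, -0.0], [0.0, -0.0, -1.0]]
wrist_force: [0.3, -1.4, 0.7]
gripper_width: 0.996
```

play_rows(
  commands=[
    [[0.021,0.04,0,0,0,-0.035,0],[0.042,0.08,0,0,0,-0.07,0],[0.063,0.12,0,0,0,-0.105,0],[0.084,0.16,0,0,0,-0.14,0],[0.106,0.193,0,0,0,-0.182,0]],
  ],
)

```text
time_s: 2.1
tcp_pos: [0.6325, 0.207, 0.2219]
ee_rot: [[-0.935, 0.355, -0.001], [0.355, 0.935, -0.0], [0.001, -0.001, -1.0]]
wrist_force: [1.0, 0.8, -0.2]
gripper_width: 1.001
```

```bash
cat >> h.py <<'E'
def wrist(name,h,tol=7,near=None,R=0.1):
    from station import r
    s=r.sense();T=np.eye(4);T[:3,:3]=s['ee_rot'];T[:3,3]=s['tcp_pos']
    c=r.capture('wrist');cv2.imwrite(f'pics/{name}.png',c['image'][:,:,::-1])
    W=cloud(c,T@c['mount']);z=W[...,2]
    p0=np.array(near if near is not None else s['tcp_pos'][:2])
    m=(np.abs(z*1000-h)<tol)&(np.hypot(W[...,0]-p0[0],W[...,1]-p0[1])<R)
    N,L,st,ce=cv2.connectedComponentsWithStats(m.astype(np.uint8));i=1+np.argmax(st[1:,4]);p=W[L==i]
    y=s['ee_rot'][:,1]
    print('tcp',np.round(s['tcp_pos'],4),'theta',round(np.degrees(np.arctan2(y[1],y[0]))-90,2),'q',np.round(s['joints'],1),'rect',rect(p),'z',np.round(np.percentile(p[:,2],[5,50,95])*1000,1),len(p))
    return c,W
E
python3 -c "
from h import *
c,W=wrist('w1',46);print(c['mount'])"
```

```text
tcp [0.6325 0.207  0.2219] theta -20.78 q [  32.    26.1    6.8   -0.   -70.7 -142.8] rect [632.1 204.3 120.5  60.1 -20.6] z [41.7 45.8 47.1] 1305
[[ 1.83746005e-04  9.58837127e-01  2.83956564e-01  7.86654982e-02]
 [ 9.99999902e-01 -6.16703829e-05 -4.38849282e-04 -5.10524774e-04]
 [-4.03273275e-04  2.83956617e-01 -9.58837044e-01 -1.62212326e-01]
 [ 0.00000000e+00  0.00000000e+00  0.00000000e+00  1.00000000e+00]]
```

View pics/w1.png

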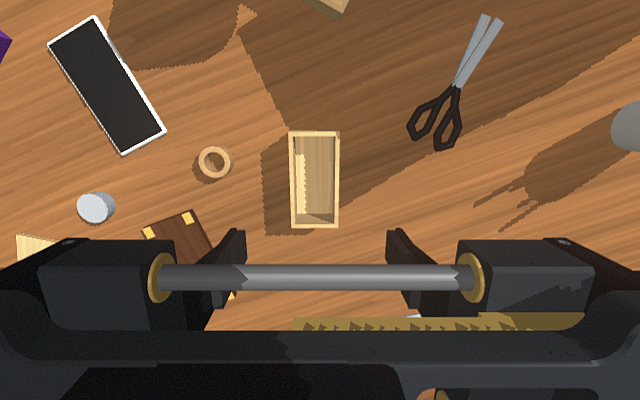

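The wrist view shows the deep tray squarely between the jaws at (315,180), with its pose agreeing to within 2 mm. I'll descend and grip.

play_rows(
  commands=[
    [[0,-0.002,-0.045,0,0,0,0],[0,-0.002,-0.09,0,0,0,0],[0,-0.002,-0.135,0,0,0,0],[0,-0.002,-0.18,0,0,0,0],[0,-0.002,-0.21,0,0,0,0]],
  ],
)

```text
time_s: 2.65
tcp_pos: [0.63, 0.2016, 0.0085]
ee_rot: [[-0.935, 0.355, -0.005], [0.355, 0.935, -0.002], [0.004, -0.004, -1.0]]
wrist_force: [-0.5, 1.0, -0.1]
gripper_width: 1.0
```

play_rows(
  commands=[
    [[0,0,0,0,0,0,1],[0,0,0,0,0,0,1],[0,0,0,0,0,0,1],[0,0,0,0,0,0,1],[0,0,0,0,0,0,1]],
  ],
)

```text
time_s: 3.15
tcp_pos: [0.6337, 0.2037, 0.015]
ee_rot: [[-0.935, 0.354, 0.004], [0.354, 0.935, 0.002], [-0.003, 0.004, -1.0]]
wrist_force: [-0.3, 0.2, 3.2]
gripper_width: 0.689
```

play_rows(
  commands=[
    [[0,0,0,0,0,0,1],[0,0,0.01,0,0,0,1],[0,0,0.04,0,0,0,1],[0,0,0.08,0,0,0,1],[0,0,0.1,0,0,0,1]],
  ],
)

```text
time_s: 3.65
tcp_pos: [0.6332, 0.203, 0.1161]
ee_rot: [[-0.935, 0.354, 0.003], [0.354, 0.935, 0.001], [-0.003, 0.002, -1.0]]
wrist_force: [0.4, 1.0, -1.9]
gripper_width: 0.684
```

play_rows(
  commands=[
    [[0.012,-0.043,0.01,0,0,0.072,1],[0.023,-0.086,0.02,0,0,0.144,1],[0.035,-0.129,0.02,0,0,0.216,1],[0.047,-0.172,0.02,0,0,0.288,1],[0.058,-0.215,0.02,0,0,0.36,1]],
  ],
)

```text
time_s: 4.15
tcp_pos: [0.6896, -0.0139, 0.1323]
ee_rot: [[-1.0, -0.001, -0.002], [-0.001, 1.0, 0.0], [0.002, 0.0, -1.0]]
wrist_force: [1.2, 0.4, -2.1]
gripper_width: 0.687
```

```bash
python3 -c "
from h import *
c,W=wrist('w2',12,5,(.691,-.011),.12)
from station import r
s=r.sense();R=s['ee_rot'];z=W[...,2];print(R.round(4))
q=(W-s['tcp_pos'])@R  # tool frame
m=(np.abs(q[...,1])<.04)&(q[...,0]>-.09)&(q[...,0]<.09)&(q[...,2]>-.06)&(q[...,2]<.03)
p=q[m];print(len(p),np.percentile(p,[0.5,2,50,98,99.5],axis=0).round(4))
"
```

```text
tcp [ 0.6896 -0.0139  0.1323] theta 0.04 q [  12.2   32.1    3.8   -0.   -61.8 -102.2] rect [626.6 -13.   75.9  21.8  89.7] z [10.7 12.  13.2] 1786
[[-1.      0.0027 -0.0015]
 [ 0.0027  1.     -0.0025]
 [ 0.0015 -0.0025 -1.    ]]
19281 [[-0.0525 -0.0325 -0.0568]
 [-0.0519 -0.0285 -0.0494]
 [ 0.0189  0.005   0.0054]
 [ 0.063   0.0363  0.011 ]
 [ 0.0631  0.0389  0.0113]]
```

View pics/w2.png

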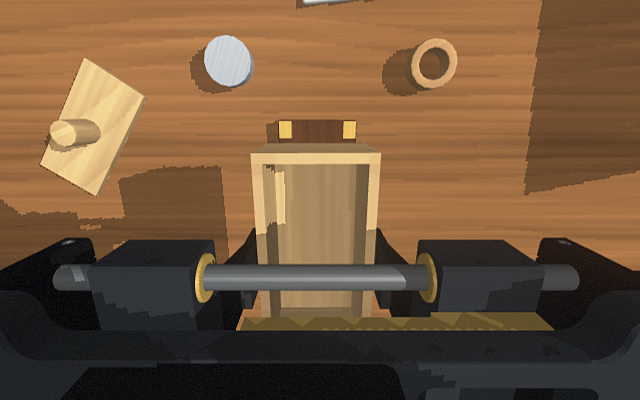

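play_rows(
  commands=[
    [[0.002,-0.001,-0.03,0,0,0,1],[0.002,-0.001,-0.06,0,0,0,1],[0.002,-0.001,-0.09,0,0,0,1],[0.002,-0.001,-0.1,0,0,0,1],[0.002,-0.001,-0.1,0,0,0,1]],
  ],
)

```text
time_s: 4.7
tcp_pos: [0.6907, -0.0134, 0.0307]
ee_rot: [[-1.0, 0.002, -0.005], [0.002, 1.0, -0.001], [0.005, -0.001, -1.0]]
wrist_force: [-1.3, 0.6, -2.0]
gripper_width: 0.686
```

```bash
python3 -c "
from h import *
from station import r
s=r.sense();print(s['tcp_pos'],s['ee_rot'].round(4),s['wrist_force'])
c=r.capture('scene');cv2.imwrite('pics/s1.png',cv2.resize(c['image'][200:350,250:450,::-1],None,fx=4,fy=4))
"
```

```text
[ 0.69072973 -0.01341441  0.03068442] [[-1.0e+00  2.5e-03 -4.7e-03]
 [ 2.5e-03  1.0e+00 -9.0e-04]
 [ 4.7e-03 -9.0e-04 -1.0e+00]] [-1.25983867  0.60771818 -1.97492064]
```

View pics/s1.png

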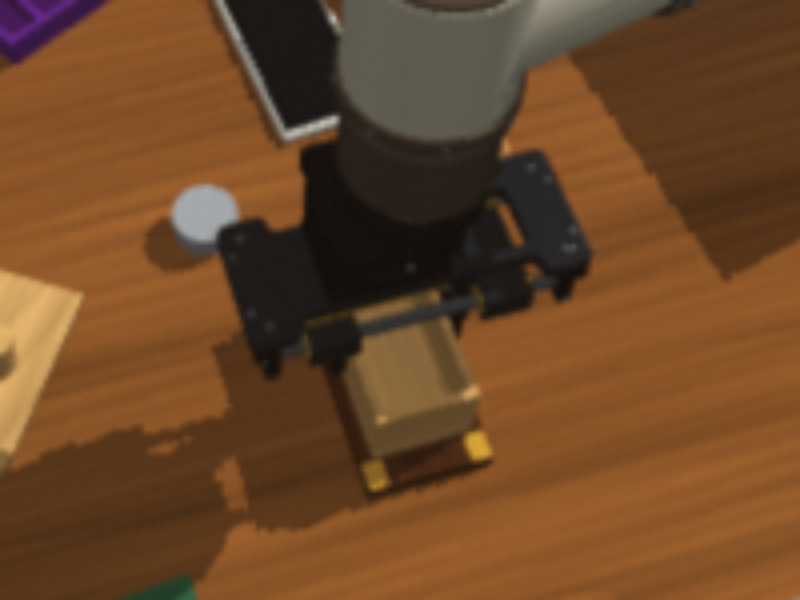

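The scene crop shows the deep tray held square over the board, with the margin at its far end visible. I'll lower it, release and measure.

play_rows(
  commands=[
    [[0,0,-0.002,0,0,0,1],[0,0,-0.004,0,0,0,1],[0,0,-0.006,0,0,0,1],[0,0,-0.006,0,0,0,1],[0,0,-0.006,0,0,0,1]],
  ],
)

```text
time_s: 5.25
tcp_pos: [0.6926, -0.0131, 0.0272]
ee_rot: [[-1.0, 0.002, 0.001], [0.002, 1.0, 0.0], [-0.001, 0.0, -1.0]]
wrist_force: [-0.4, 0.9, -0.7]
gripper_width: 0.688
```

play_rows(
  commands=[
    [[0,0,0,0,0,0,0.5],[0,0,0,0,0,0,0],[0,0,0,0,0,0,0],[0,0,0,0,0,0,0],[0,0,0,0,0,0,0]],
  ],
)

```text
time_s: 5.75
tcp_pos: [0.6924, -0.0132, 0.0266]
ee_rot: [[-1.0, 0.002, 0.0], [0.002, 1.0, -0.0], [-0.0, -0.0, -1.0]]
wrist_force: [-0.7, -1.2, 0.0]
gripper_width: 0.953
```

play_rows(
  commands=[
    [[0,0,0.02,0,0,0,0],[0,0,0.06,0,0,0,0],[0,0,0.11,0,0,0,0],[0,0,0.16,0,0,0,0],[0,0,0.2,0,0,0,0]],
  ],
)

```text
time_s: 6.25
tcp_pos: [0.6928, -0.0134, 0.2304]
ee_rot: [[-1.0, 0.002, 0.004], [0.002, 1.0, -0.0], [-0.004, -0.0, -1.0]]
wrist_force: [1.4, -0.4, 0.4]
gripper_width: 0.998
```

```bash
python3 -c "
from h import *
c,W=wrist('w3',58,7,(.691,-.012),.09)
wrist('w3b',12,3.5,(.691,-.012),.12)
from station import r
c=r.capture('scene');W=cloud(c,c['extrinsics']);z=W[...,2]
for h,t in((58,6),(13,4)):
    m=(np.abs(z*1000-h)<t)&(np.hypot(W[...,0]-.691,W[...,1]+.012)<.1);p=W[m]
    print(h,rect(p),len(p))
"
```

```text
tcp [ 0.6928 -0.0134  0.2304] theta -0.12 q [  12.2   28.4   11.8    0.   -73.2 -102.4] rect [ 6.904e+02 -1.340e+01  1.198e+02  6.010e+01  1.000e-01] z [53.3 57.8 59.1] 1325
tcp [ 0.696  -0.0137  0.2385] theta -0.06 q [  12.2   28.1   12.3    0.3  -73.3 -102.4] rect [ 6.903e+02 -1.320e+01  1.480e+02  7.610e+01 -2.000e-01] z [10.3 11.8 13.2] 1212
58 [ 6.910e+02 -1.300e+01  1.228e+02  6.100e+01  1.000e-01] 429
13 [ 6.909e+02 -1.290e+01  1.511e+02  7.680e+01 -3.000e-01] 580
```

View pics/w3.png

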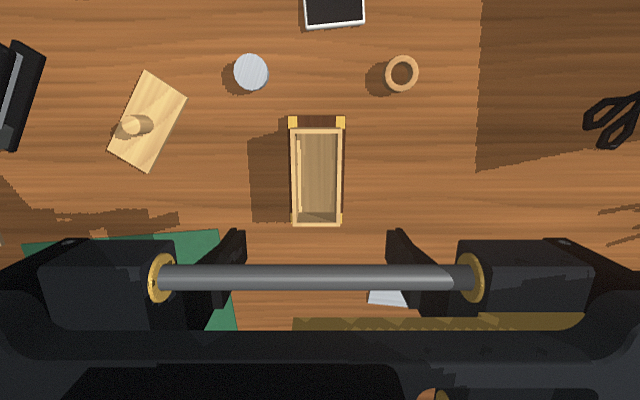

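The wrist view shows the deep tray centred on the board at (316,178). The measured error is under 0.5 mm and 0.3°. Next is the two-compartment tray.

play_rows(
  commands=[
    [[-0.028,0.029,0,0,0,0.075,0],[-0.057,0.058,0,0,0,0.15,0],[-0.085,0.087,0,0,0,0.225,0],[-0.114,0.117,0,0,0,0.3,0],[-0.142,0.146,0,0,0,0.374,0]],
  ],
)

```text
time_s: 6.9
tcp_pos: [0.5482, 0.1334, 0.2249]
ee_rot: [[-0.931, -0.366, -0.003], [-0.366, 0.931, -0.001], [0.003, 0.0, -1.0]]
wrist_force: [-0.8, 0.5, -0.1]
gripper_width: 1.0
```

play_rows(
  commands=[
    [[-0.028,0.029,0,0,0,0.075,0],[-0.057,0.058,0,0,0,0.15,0],[-0.085,0.087,0,0,0,0.225,0],[-0.114,0.117,0,0,0,0.3,0],[-0.143,0.146,0,0,0,0.374,0]],
  ],
)

```text
time_s: 7.4
tcp_pos: [0.4054, 0.2792, 0.2252]
ee_rot: [[-0.733, -0.681, -0.002], [-0.681, 0.733, -0.002], [0.003, -0.0, -1.0]]
wrist_force: [0.5, -0.1, 0.6]
gripper_width: 0.999
```

play_rows(
  commands=[
    [[0,0,-0.01,0,0,0,0],[0,0,-0.01,0,0,0,0],[0,0,-0.01,0,0,0,0]],
  ],
)

```text
time_s: 7.7
tcp_pos: [0.4073, 0.2779, 0.2156]
ee_rot: [[-0.735, -0.678, -0.001], [-0.678, 0.735, -0.002], [0.002, -0.001, -1.0]]
wrist_force: [-0.5, -0.3, 0.2]
gripper_width: 0.999
```

```bash
python3 -c "
from h import *
wrist('w4',34,7,(.407,.28),.09)"
```

```text
tcp [0.4073 0.2779 0.2156] theta 42.67 q [  53.2    9.5  -18.1    0.   -62.5 -100.6] rect [406.9 278.8 119.3  60.   42.7] z [28.9 33.7 35. ] 1407
```

View pics/w4.png

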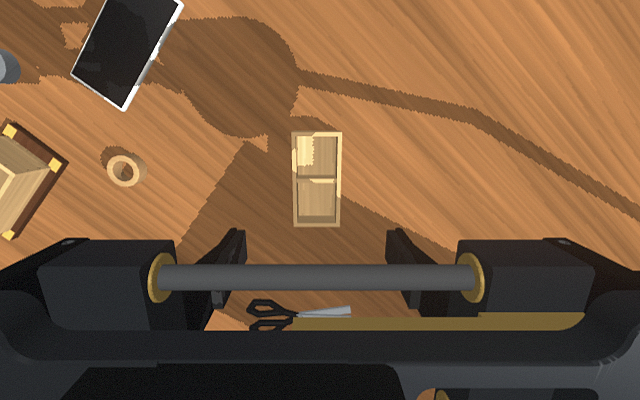

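The two-compartment tray lies square in the jaws at (317,180), within 1 mm of the commanded position.

play_rows(
  commands=[
    [[0,0,-0.05,0,0,0,0],[0,0,-0.1,0,0,0,0],[0,0,-0.15,0,0,0,0],[0,0,-0.19,0,0,0,0],[0,0,-0.208,0,0,0,0]],
  ],
)

```text
time_s: 8.25
tcp_pos: [0.4066, 0.2759, 0.0049]
ee_rot: [[-0.737, -0.676, -0.004], [-0.676, 0.737, -0.005], [0.007, -0.001, -1.0]]
wrist_force: [-0.3, 0.5, 0.4]
gripper_width: 1.001
```

play_rows(
  commands=[
    [[0,0,0,0,0,0,0],[0,0,0,0,0,0,0],[0,0,0,0,0,0,0],[0,0,0,0,0,0,0.3],[0,0,0,0,0,0,1]],
  ],
)

```text
time_s: 8.75
tcp_pos: [0.4078, 0.2794, 0.0097]
ee_rot: [[-0.735, -0.679, 0.002], [-0.679, 0.735, 0.002], [-0.003, 0.0, -1.0]]
wrist_force: [-0.1, -0.8, 0.7]
gripper_width: 0.897
```

play_rows(
  commands=[
    [[0,0,0,0,0,0,1],[0,0,0,0,0,0,1],[0,0,0,0,0,0,1],[0,0,0,0,0,0,1],[0,0,0,0,0,0,1]],
  ],
)

```text
time_s: 9.25
tcp_pos: [0.4073, 0.279, 0.0088]
ee_rot: [[-0.734, -0.679, 0.0], [-0.679, 0.734, 0.0], [-0.0, -0.0, -1.0]]
wrist_force: [-0.8, 0.0, 4.6]
gripper_width: 0.685
```

play_rows(
  commands=[
    [[0,0,0.01,0,0,0,1],[0,0,0.04,0,0,0,1],[0,0,0.07,0,0,0,1],[0,0,0.1,0,0,0,1],[0,0,0.12,0,0,0,1]],
  ],
)

```text
time_s: 9.75
tcp_pos: [0.4075, 0.2791, 0.1308]
ee_rot: [[-0.735, -0.679, 0.001], [-0.679, 0.735, 0.002], [-0.002, 0.0, -1.0]]
wrist_force: [0.2, 0.1, -2.4]
gripper_width: 0.687
```

play_rows(
  commands=[
    [[0.028,-0.029,0,0,0,-0.075,1],[0.057,-0.058,0.01,0,0,-0.15,1],[0.085,-0.087,0.01,0,0,-0.225,1],[0.114,-0.117,0.01,0,0,-0.3,1],[0.142,-0.146,0.01,0,0,-0.373,1]],
  ],
)

```text
time_s: 10.25
tcp_pos: [0.5498, 0.1313, 0.1386]
ee_rot: [[-0.932, -0.361, -0.001], [-0.361, 0.932, 0.0], [0.001, 0.0, -1.0]]
wrist_force: [0.6, 1.0, -2.4]
gripper_width: 0.686
```

play_rows(
  commands=[
    [[0.028,-0.029,0,0,0,-0.075,1],[0.057,-0.058,0,0,0,-0.15,1],[0.085,-0.087,0,0,0,-0.225,1],[0.114,-0.117,0,0,0,-0.3,1],[0.142,-0.146,0,0,0,-0.373,1]],
  ],
)

```text
time_s: 10.75
tcp_pos: [0.6917, -0.0147, 0.1381]
ee_rot: [[-1.0, 0.004, -0.001], [0.004, 1.0, 0.0], [0.001, 0.0, -1.0]]
wrist_force: [0.4, 0.3, -2.2]
gripper_width: 0.689
```

play_rows(
  commands=[
    [[0,0,-0.01,0,0,0,1],[0,0,-0.03,0,0,0,1],[0,0,-0.045,0,0,0,1],[0,0,-0.055,0,0,0,1],[0,0,-0.06,0,0,0,1]],
  ],
)

```text
time_s: 11.25
tcp_pos: [0.6903, -0.0128, 0.0771]
ee_rot: [[-1.0, -0.001, -0.002], [-0.001, 1.0, -0.0], [0.002, -0.0, -1.0]]
wrist_force: [0.3, 0.2, -2.1]
gripper_width: 0.685
```

play_rows(
  commands=[
    [[0,0,-0.002,0,0,0,1],[0,0,-0.004,0,0,0,1],[0,0,-0.004,0,0,0,1]],
  ],
)

```text
time_s: 11.55
tcp_pos: [0.6915, -0.0129, 0.0751]
ee_rot: [[-1.0, -0.0, 0.001], [-0.0, 1.0, 0.0], [-0.001, 0.0, -1.0]]
wrist_force: [0.1, 0.3, -2.5]
gripper_width: 0.687
```

```bash
python3 -c "
from h import *
from station import r
s=r.sense();print(s['tcp_pos'],s['wrist_force'],s['joints'].round(1))
c=r.capture('scene');W=cloud(c,c['extrinsics']);z=W[...,2]
cv2.imwrite('pics/s2.png',cv2.resize(c['image'][220:340,270:430,::-1],None,fx=5,fy=5,interpolation=cv2.INTER_CUBIC))
"
```

```text
[ 0.69152966 -0.01293384  0.07507952] [ 0.12164028  0.30111485 -2.53273898] [  12.3   35.3    0.5    0.   -55.2 -102.3]
```

View pics/s2.png

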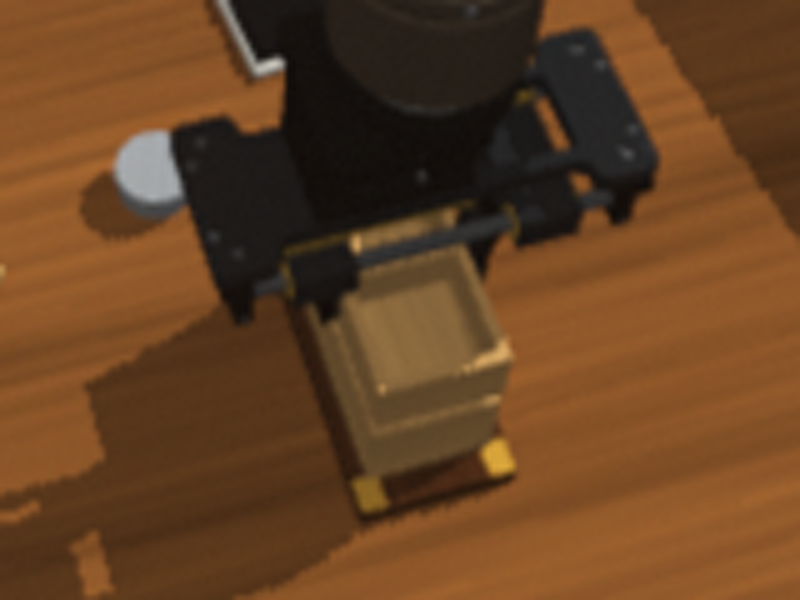

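The crop shows the tray aligned just above the deep tray, so I'll lower it the last 8 mm and release.

play_rows(
  commands=[
    [[0,0,-0.003,0,0,0,1],[0,0,-0.006,0,0,0,1],[0,0,-0.008,0,0,0,1],[0,0,-0.008,0,0,0,1],[0,0,-0.008,0,0,0,1]],
  ],
)

```text
time_s: 12.1
tcp_pos: [0.6913, -0.0132, 0.067]
ee_rot: [[-1.0, 0.0, 0.0], [0.0, 1.0, -0.0], [-0.0, -0.0, -1.0]]
wrist_force: [-1.7, 0.2, 1.2]
gripper_width: 0.686
```

play_rows(
  commands=[
    [[0,0,0,0,0,0,0.5],[0,0,0,0,0,0,0],[0,0,0,0,0,0,0],[0,0,0,0,0,0,0],[0,0,0,0,0,0,0]],
  ],
)

```text
time_s: 12.6
tcp_pos: [0.6914, -0.0132, 0.0664]
ee_rot: [[-1.0, 0.0, 0.0], [0.0, 1.0, -0.0], [-0.0, -0.0, -1.0]]
wrist_force: [0.6, -1.0, 0.3]
gripper_width: 0.951
```

play_rows(
  commands=[
    [[0,0,0.02,0,0,0,0],[0,0,0.06,0,0,0,0],[0,0,0.11,0,0,0,0],[0,0,0.15,0,0,0,0],[0,0,0.16,0,0,0,0]],
  ],
)

```text
time_s: 13.1
tcp_pos: [0.6939, -0.0133, 0.2335]
ee_rot: [[-1.0, -0.0, 0.012], [-0.0, 1.0, 0.0], [-0.012, 0.0, -1.0]]
wrist_force: [0.5, -0.1, -0.5]
gripper_width: 1.0
```

```bash
python3 -c "
from h import *
wrist('w5',92,6,(.691,-.012),.09)
wrist('w5b',12,3.5,(.691,-.012),.12)
wrist('w5c',12,3.5,(.691,-.012),.12)
"
```

```text
tcp [ 0.6939 -0.0133  0.2335] theta 0.02 q [ 1.230e+01  2.820e+01  1.180e+01  1.000e-01 -7.300e+01 -1.023e+02] rect [691.3 -13.5 120.3  60.2  -0. ] z [87.  91.6 93. ] 1803
tcp [ 0.6934 -0.0132  0.2325] theta 0.01 q [ 1.230e+01  2.820e+01  1.180e+01  1.000e-01 -7.300e+01 -1.023e+02] rect [625.4 -12.8  75.9  18.9 -90. ] z [10.2 11.9 13.4] 720
tcp [ 0.6923 -0.0131  0.2293] theta -0.01 q [  12.3   28.4   11.5    0.   -72.9 -102.3] rect [625.6 -12.6  75.2  18.7 -90. ] z [10.7 12.1 13.3] 724
```

play_rows(
  commands=[
    [[-0.028,-0.027,0,0,0,-0.01,0],[-0.055,-0.053,0,0,0,-0.02,0],[-0.083,-0.08,0,0,0,-0.03,0],[-0.11,-0.107,0,0,0,-0.04,0],[-0.138,-0.134,0,0,0,-0.047,0]],
  ],
)

```text
time_s: 13.75
tcp_pos: [0.5508, -0.1479, 0.2237]
ee_rot: [[-0.999, 0.047, -0.005], [0.047, 0.999, 0.0], [0.005, 0.0, -1.0]]
wrist_force: [0.5, -1.2, 0.9]
gripper_width: 0.997
```

play_rows(
  commands=[
    [[-0.028,-0.027,0,0,0,-0.01,0],[-0.055,-0.053,0,0,0,-0.02,0],[-0.083,-0.08,0,0,0,-0.03,0],[-0.11,-0.107,0,0,0,-0.04,0],[-0.137,-0.134,0,0,0,-0.046,0]],
  ],
)

```text
time_s: 14.25
tcp_pos: [0.4138, -0.2815, 0.2241]
ee_rot: [[-0.996, 0.093, -0.004], [0.093, 0.996, 0.002], [0.004, 0.001, -1.0]]
wrist_force: [-0.2, -0.2, -0.9]
gripper_width: 1.0
```

play_rows(
  commands=[
    [[0,0,-0.01,0,0,0,0],[0,0,-0.01,0,0,0,0],[0,0,-0.01,0,0,0,0],[0,0,-0.01,0,0,0,0]],
  ],
)

```text
time_s: 14.65
tcp_pos: [0.4169, -0.2806, 0.216]
ee_rot: [[-0.996, 0.092, -0.001], [0.092, 0.996, 0.0], [0.001, 0.0, -1.0]]
wrist_force: [-0.5, -0.6, 0.1]
gripper_width: 0.998
```

```bash
python3 -c "
from h import *
wrist('w6',24,6,(.4155,-.2805),.08)"
```

```text
tcp [ 0.4169 -0.2806  0.216 ] theta -5.26 q [-15.4  10.4 -16.9  -0.  -62.7 -79.9] rect [ 414.2 -281.7  119.5   60.1   -5.6] z [19.9 23.4 25. ] 1659
```

View pics/w6.png

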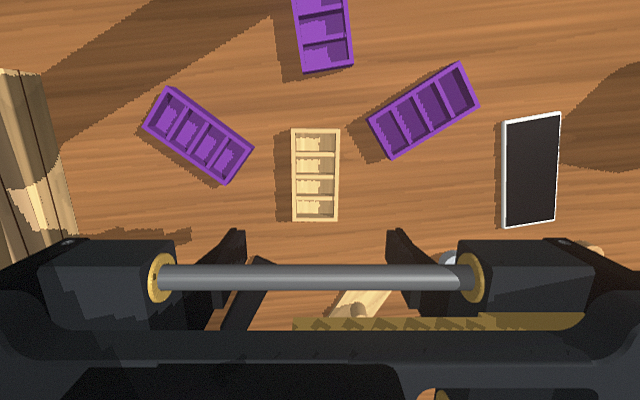

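The four-compartment natural-wood tray is between the jaws at (315,174), and the purple look-alikes are clear of the finger paths. I'll correct by 1.5 mm and descend.

play_rows(
  commands=[
    [[-0.0015,-0.0005,-0.05,0,0,-0.003,0],[-0.0015,-0.0005,-0.1,0,0,-0.003,0],[-0.0015,-0.0005,-0.15,0,0,-0.003,0],[-0.0015,-0.0005,-0.18,0,0,-0.003,0],[-0.0015,-0.0005,-0.195,0,0,-0.003,0]],
  ],
)

```text
time_s: 15.2
tcp_pos: [0.4136, -0.2805, 0.0185]
ee_rot: [[-0.995, 0.095, -0.005], [0.095, 0.995, 0.002], [0.005, 0.001, -1.0]]
wrist_force: [0.6, 0.3, 0.3]
gripper_width: 0.997
```

play_rows(
  commands=[
    [[0,0,-0.005,0,0,0,0],[0,0,-0.01,0,0,0,0],[0,0,-0.014,0,0,0,0],[0,0,-0.018,0,0,0,0],[0,0,-0.018,0,0,0,0]],
  ],
)

```text
time_s: 15.7
tcp_pos: [0.415, -0.2817, 0.0038]
ee_rot: [[-0.995, 0.096, 0.001], [0.096, 0.995, -0.0], [-0.001, -0.0, -1.0]]
wrist_force: [0.1, -0.5, 0.1]
gripper_width: 0.998
```

play_rows(
  commands=[
    [[0,0,0,0,0,0,0],[0,0,0,0,0,0,0.3],[0,0,0,0,0,0,1],[0,0,0,0,0,0,1],[0,0,0,0,0,0,1]],
  ],
)

```text
time_s: 16.2
tcp_pos: [0.4148, -0.2817, 0.0036]
ee_rot: [[-0.995, 0.096, 0.0], [0.096, 0.995, -0.0], [-0.0, -0.0, -1.0]]
wrist_force: [-0.0, 0.6, 0.7]
gripper_width: 0.722
```

play_rows(
  commands=[
    [[0,0,0,0,0,0,1],[0,0,0,0,0,0,1],[0,0,0.01,0,0,0,1],[0,0,0.03,0,0,0,1],[0,0,0.05,0,0,0,1]],
  ],
)

```text
time_s: 16.7
tcp_pos: [0.4144, -0.2816, 0.0542]
ee_rot: [[-0.995, 0.096, -0.001], [0.096, 0.995, 0.0], [0.001, 0.0, -1.0]]
wrist_force: [-0.7, 0.3, -1.8]
gripper_width: 0.687
```

play_rows(
  commands=[
    [[0,0,0.03,0,0,0,1],[0,0,0.06,0,0,0,1],[0,0,0.09,0,0,0,1],[0,0,0.1,0,0,0,1],[0,0,0.1,0,0,0,1]],
  ],
)

```text
time_s: 17.2
tcp_pos: [0.4154, -0.2818, 0.1551]
ee_rot: [[-0.995, 0.096, 0.004], [0.096, 0.995, -0.001], [-0.004, -0.0, -1.0]]
wrist_force: [0.4, 1.2, -1.9]
gripper_width: 0.686
```

play_rows(
  commands=[
    [[0.028,0.027,0,0,0,0.01,1],[0.055,0.053,0,0,0,0.02,1],[0.083,0.08,0,0,0,0.03,1],[0.11,0.107,0,0,0,0.04,1],[0.138,0.134,0,0,0,0.048,1]],
  ],
)

```text
time_s: 17.7
tcp_pos: [0.5522, -0.1463, 0.1511]
ee_rot: [[-0.999, 0.048, -0.005], [0.048, 0.999, 0.001], [0.005, 0.0, -1.0]]
wrist_force: [0.4, -1.1, -1.2]
gripper_width: 0.686
```

play_rows(
  commands=[
    [[0.028,0.027,0,0,0,0.01,1],[0.055,0.053,0,0,0,0.02,1],[0.083,0.08,0,0,0,0.03,1],[0.11,0.107,0,0,0,0.04,1],[0.1385,0.1343,0,0,0,0.048,1]],
  ],
)

```text
time_s: 18.2
tcp_pos: [0.6908, -0.0122, 0.1504]
ee_rot: [[-1.0, 0.0, -0.005], [0.0, 1.0, -0.0], [0.005, -0.0, -1.0]]
wrist_force: [1.4, 0.4, -0.9]
gripper_width: 0.689
```

play_rows(
  commands=[
    [[0,0,-0.01,0,0,0,1],[0,0,-0.025,0,0,0,1],[0,0,-0.038,0,0,0,1],[0,0,-0.046,0,0,0,1],[0,0,-0.05,0,0,0,1]],
  ],
)

```text
time_s: 18.7
tcp_pos: [0.6901, -0.014, 0.1015]
ee_rot: [[-1.0, 0.001, -0.003], [0.001, 1.0, -0.001], [0.003, -0.001, -1.0]]
wrist_force: [0.8, 0.5, -1.1]
gripper_width: 0.689
```

play_rows(
  commands=[
    [[0,0,0,0,0,0,1],[0,0,-0.003,0,0,0,1],[0,0,-0.006,0,0,0,1],[0,0,-0.008,0,0,0,1],[0,0,-0.008,0,0,0,1]],
  ],
)

```text
time_s: 19.2
tcp_pos: [0.6914, -0.0133, 0.0958]
ee_rot: [[-1.0, 0.0, 0.001], [0.0, 1.0, 0.0], [-0.001, 0.0, -1.0]]
wrist_force: [-0.5, -0.0, -1.6]
gripper_width: 0.688
```

play_rows(
  commands=[
    [[0,0,0,0,0,0,1],[0,0,0,0,0,0,1]],
  ],
)

```text
time_s: 19.4
tcp_pos: [0.6913, -0.0134, 0.0957]
ee_rot: [[-1.0, 0.0, 0.0], [0.0, 1.0, 0.0], [-0.0, 0.0, -1.0]]
wrist_force: [-0.0, 0.2, -1.0]
gripper_width: 0.686
```

play_rows(
  commands=[
    [[0,0,-0.001,0,0,0,1],[0,0,-0.001,0,0,0,1],[0,0,-0.001,0,0,0,1]],
  ],
)

```text
time_s: 19.7
tcp_pos: [0.6913, -0.0134, 0.0957]
ee_rot: [[-1.0, -0.0, 0.001], [-0.0, 1.0, -0.0], [-0.001, -0.0, -1.0]]
wrist_force: [-2.4, 0.6, 4.7]
gripper_width: 0.685
```

play_rows(
  commands=[
    [[0,0,0,0,0,0,0.5],[0,0,0,0,0,0,0],[0,0,0,0,0,0,0],[0,0,0,0,0,0,0],[0,0,0,0,0,0,0]],
  ],
)

```text
time_s: 20.2
tcp_pos: [0.6912, -0.0135, 0.0941]
ee_rot: [[-1.0, 0.0, -0.0], [0.0, 1.0, -0.0], [0.0, -0.0, -1.0]]
wrist_force: [-0.2, 0.2, 0.9]
gripper_width: 0.95
```

play_rows(
  commands=[
    [[0,0,0.02,0,0,0,0],[0,0,0.06,0,0,0,0],[0,0,0.1,0,0,0,0],[0,0,0.13,0,0,0,0],[0,0,0.14,0,0,0,0]],
  ],
)

```text
time_s: 20.7
tcp_pos: [0.693, -0.0134, 0.2392]
ee_rot: [[-1.0, -0.0, 0.008], [-0.0, 1.0, 0.0], [-0.008, 0.0, -1.0]]
wrist_force: [0.7, -0.1, 0.7]
gripper_width: 0.998
```

```bash
python3 -c "
from h import *
wrist('w7',116,6,(.691,-.012),.09)
wrist('w7b',12,3.5,(.691,-.012),.12)
from station import r
c=r.capture('scene');W=cloud(c,c['extrinsics']);z=W[...,2]
m=(np.abs(z*1000-40)<7)&(np.hypot(W[...,0]-.628,W[...,1]+.233)<.05);p=W[m]
print('knob',rect(p),p[:,:2].mean(0),len(p))
"
```

```text
tcp [ 0.693  -0.0134  0.2392] theta 0.0 q [ 1.220e+01  2.810e+01  1.240e+01  1.000e-01 -7.390e+01 -1.023e+02] rect [ 6.912e+02 -1.360e+01  1.199e+02  6.010e+01 -1.000e-01] z [111.4 115.4 117. ] 2520
tcp [ 0.6928 -0.0134  0.2388] theta 0.0 q [ 1.230e+01  2.810e+01  1.240e+01  1.000e-01 -7.390e+01 -1.023e+02] rect [625.6 -12.9  74.7  19.2 -90. ] z [10.6 12.  13.4] 704
knob [ 628.  -235.8   23.6   21.8  -29.1] [ 0.62879691 -0.23613952] 89
```

play_rows(
  commands=[
    [[-0.013,-0.044,0,0,0,-0.12,0],[-0.025,-0.089,0,0,0,-0.24,0],[-0.038,-0.133,0,0,0,-0.36,0],[-0.051,-0.178,0,0,0,-0.48,0],[-0.063,-0.222,0,0,0,-0.599,0]],
  ],
)

```text
time_s: 21.35
tcp_pos: [0.6264, -0.2367, 0.2315]
ee_rot: [[-0.823, 0.568, -0.005], [0.568, 0.823, 0.001], [0.005, -0.002, -1.0]]
wrist_force: [1.0, -0.4, -0.2]
gripper_width: 1.0
```

play_rows(
  commands=[
    [[0,0,-0.01,0,0,0,0],[0,0,-0.015,0,0,0,0],[0,0,-0.015,0,0,0,0],[0,0,-0.015,0,0,0,0],[0,0,-0.015,0,0,0,0]],
  ],
)

```text
time_s: 21.85
tcp_pos: [0.6289, -0.2342, 0.2196]
ee_rot: [[-0.827, 0.562, 0.0], [0.562, 0.827, -0.0], [-0.0, -0.0, -1.0]]
wrist_force: [-0.7, 0.5, 0.3]
gripper_width: 1.001
```

```bash
python3 -c "
from h import *
c,W=wrist('w8',8,4,(.628,-.235),.08)
z=W[...,2]
m=(np.abs(z*1000-40)<4)&(np.hypot(W[...,0]-.628,W[...,1]+.235)<.04);p=W[m]
print('knob',rect(p),p.mean(0),len(p))"
```

```text
tcp [ 0.6289 -0.2342  0.2196] theta -34.21 q [  -6.6   26.7    7.4    0.   -70.7 -117.6] rect [ 627.  -236.4  119.2   60.   -34.3] z [6.6 7.9 9.2] 3594
knob [ 626.1 -236.1   22.1   22.     7.6] [ 0.626067   -0.23573333  0.03962586] 273
```

View pics/w8.png

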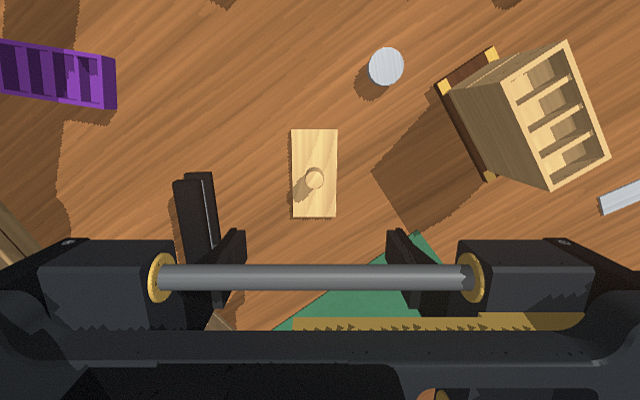

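The lid lies square between the jaws at (314,173), with its knob at (314,178) and the stapler and pile clear. I'll descend and grip the knob.

play_rows(
  commands=[
    [[-0.0012,-0.001,-0.05,0,0,0,0],[-0.0012,-0.001,-0.1,0,0,0,0],[-0.0012,-0.001,-0.145,0,0,0,0],[-0.0012,-0.001,-0.175,0,0,0,0],[-0.0012,-0.001,-0.19,0,0,0,0]],
  ],
)

```text
time_s: 22.4
tcp_pos: [0.6256, -0.2354, 0.0264]
ee_rot: [[-0.826, 0.563, -0.005], [0.563, 0.826, 0.001], [0.005, -0.002, -1.0]]
wrist_force: [-0.6, -0.3, 1.1]
gripper_width: 1.001
```

play_rows(
  commands=[
    [[0,0,-0.005,0,0,0,0],[0,0,-0.01,0,0,0,0],[0,0,-0.015,0,0,0,0],[0,0,-0.017,0,0,0,0],[0,0,-0.017,0,0,0,0]],
  ],
)

```text
time_s: 22.9
tcp_pos: [0.6274, -0.2365, 0.0133]
ee_rot: [[-0.826, 0.564, 0.001], [0.564, 0.826, -0.0], [-0.001, 0.001, -1.0]]
wrist_force: [-0.0, -0.4, 0.5]
gripper_width: 0.998
```

play_rows(
  commands=[
    [[0,0,0,0,0,0,0.3],[0,0,0,0,0,0,0.6],[0,0,0,0,0,0,0.65],[0,0,0,0,0,0,0.65],[0,0,0,0,0,0,1]],
  ],
)

```text
time_s: 23.4
tcp_pos: [0.6271, -0.2364, 0.0126]
ee_rot: [[-0.826, 0.564, 0.0], [0.564, 0.826, -0.0], [-0.0, -0.0, -1.0]]
wrist_force: [0.1, 0.3, 0.3]
gripper_width: 0.632
```

play_rows(
  commands=[
    [[0,0,0,0,0,0,1],[0,0,0,0,0,0,1],[0,0,0,0,0,0,1],[0,0,0,0,0,0,1],[0,0,0,0,0,0,1]],
  ],
)

```text
time_s: 23.9
tcp_pos: [0.6271, -0.2364, 0.0125]
ee_rot: [[-0.826, 0.564, 0.0], [0.564, 0.826, 0.0], [-0.0, 0.0, -1.0]]
wrist_force: [0.1, -0.1, 0.1]
gripper_width: 0.267
```

play_rows(
  commands=[
    [[0,0,0,0,0,0,1],[0,0,0.01,0,0,0,1],[0,0,0.03,0,0,0,1],[0,0,0.06,0,0,0,1],[0,0,0.09,0,0,0,1]],
  ],
)

```text
time_s: 24.4
tcp_pos: [0.6267, -0.2364, 0.1037]
ee_rot: [[-0.826, 0.564, -0.001], [0.564, 0.826, -0.0], [0.001, -0.001, -1.0]]
wrist_force: [1.0, 0.4, -1.5]
gripper_width: 0.264
```

play_rows(
  commands=[
    [[0,0,0.03,0,0,0,1],[0,0,0.05,0,0,0,1],[0,0,0.06,0,0,0,1],[0,0,0.06,0,0,0,1],[0,0,0.06,0,0,0,1]],
  ],
)

```text
time_s: 24.9
tcp_pos: [0.6263, -0.2361, 0.1615]
ee_rot: [[-0.826, 0.564, -0.002], [0.564, 0.826, 0.001], [0.002, -0.0, -1.0]]
wrist_force: [0.3, -0.4, -0.5]
gripper_width: 0.265
```

play_rows(
  commands=[
    [[0.008,0.028,0,0,0,0.075,1],[0.016,0.056,0,0,0,0.15,1],[0.024,0.084,0,0,0,0.225,1],[0.032,0.111,0,0,0,0.3,1],[0.04,0.139,0,0,0,0.375,1]],
  ],
)

```text
time_s: 25.4
tcp_pos: [0.6663, -0.0963, 0.1603]
ee_rot: [[-0.976, 0.22, -0.004], [0.22, 0.976, 0.0], [0.004, -0.001, -1.0]]
wrist_force: [0.2, -0.4, -0.5]
gripper_width: 0.267
```

play_rows(
  commands=[
    [[0.008,0.028,0,0,0,0.075,1],[0.016,0.056,0,0,0,0.15,1],[0.022,0.076,0,0,0,0.205,1],[0.0242,0.0838,0,0,0,0.224,1],[0.0242,0.0838,0,0,0,0.224,1]],
  ],
)

```text
time_s: 25.9
tcp_pos: [0.6911, -0.0129, 0.1615]
ee_rot: [[-1.0, -0.001, -0.002], [-0.001, 1.0, -0.0], [0.002, -0.0, -1.0]]
wrist_force: [-0.3, -1.1, -1.7]
gripper_width: 0.27
```

play_rows(
  commands=[
    [[0,0,-0.005,0,0,0,1],[0,0,-0.012,0,0,0,1],[0,0,-0.018,0,0,0,1],[0,0,-0.022,0,0,0,1],[0,0,-0.024,0,0,0,1]],
  ],
)

```text
time_s: 26.4
tcp_pos: [0.6909, -0.0141, 0.1377]
ee_rot: [[-1.0, 0.001, -0.001], [0.001, 1.0, -0.0], [0.001, -0.0, -1.0]]
wrist_force: [-0.1, -0.3, -1.4]
gripper_width: 0.266
```

play_rows(
  commands=[
    [[0,0,0,0,0,0,1],[0,0,0,0,0,0,1],[0,0,0,0,0,0,1]],
  ],
)

```text
time_s: 26.7
tcp_pos: [0.6915, -0.0135, 0.1389]
ee_rot: [[-1.0, 0.0, 0.001], [0.0, 1.0, 0.0], [-0.001, 0.0, -1.0]]
wrist_force: [-0.4, -0.7, -1.3]
gripper_width: 0.273
```

```bash
python3 -c "
from h import *
from station import r
for h,t in((126,8),):
  for n in ('scene','top'):
    c=r.capture(n);W=cloud(c,c['extrinsics']);z=W[...,2]
    if n=='scene': cv2.imwrite('pics/s3.png',cv2.resize(c['image'][200:320,270:430,::-1],None,fx=5,fy=5,interpolation=cv2.INTER_CUBIC))
wrist('w9',128,6,(.691,-.012),.09)
"
```

```text
tcp [ 0.6914 -0.0135  0.1389] theta -0.01 q [  12.2   31.9    4.4    0.   -62.5 -102.2] rect [634.9  -8.1  47.6   8.  -90. ] z [129.8 133.3 134. ] 251
```

View pics/w9.png

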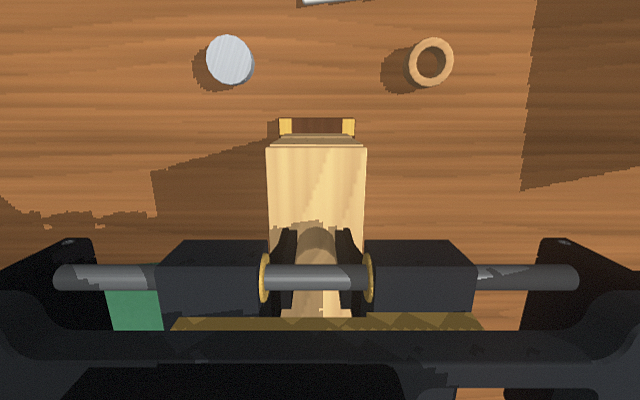

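View pics/s3.png

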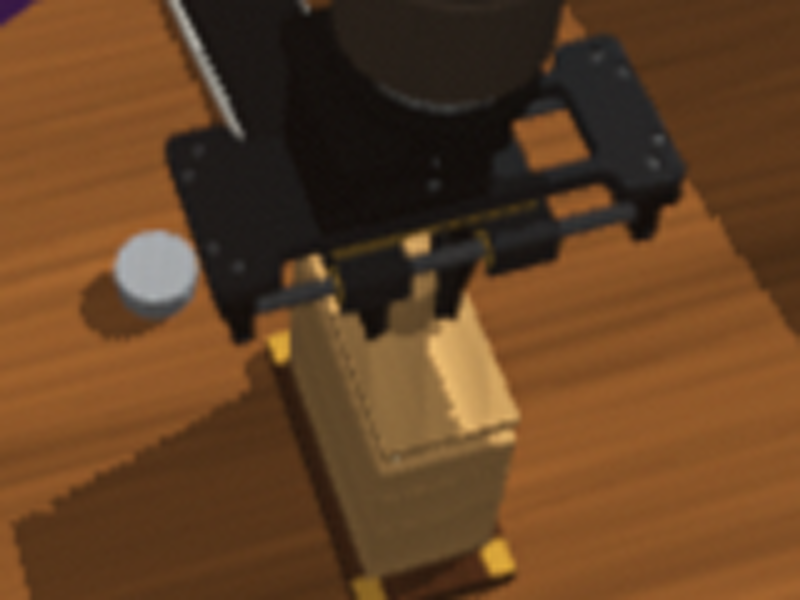

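Both views show the lid square to the pile: its near edge is level in the wrist view at columns 266–366, with an even border in the scene crop. I'll lower it and release.

play_rows(
  commands=[
    [[0,0,-0.003,0,0,0,1],[0,0,-0.006,0,0,0,1],[0,0,-0.009,0,0,0,1],[0,0,-0.01,0,0,0,1],[0,0,-0.01,0,0,0,1]],
  ],
)

```text
time_s: 27.35
tcp_pos: [0.6912, -0.0136, 0.1285]
ee_rot: [[-1.0, 0.0, -0.0], [0.0, 1.0, -0.0], [0.0, -0.0, -1.0]]
wrist_force: [-0.1, 0.5, 0.1]
gripper_width: 0.268
```

play_rows(
  commands=[
    [[0,0,-0.0005,0,0,0,1],[0,0,-0.0005,0,0,0,1]],
  ],
)

```text
time_s: 27.55
tcp_pos: [0.6912, -0.0136, 0.1285]
ee_rot: [[-1.0, 0.0, 0.0], [0.0, 1.0, -0.0], [-0.0, -0.0, -1.0]]
wrist_force: [-2.2, 0.9, 2.1]
gripper_width: 0.267
```

play_rows(
  commands=[
    [[0,0,0,0,0,0,0.5],[0,0,0,0,0,0,0.3],[0,0,0,0,0,0,0.2],[0,0,0,0,0,0,0.2],[0,0,0,0,0,0,0.2]],
  ],
)

```text
time_s: 28.05
tcp_pos: [0.6913, -0.0136, 0.1279]
ee_rot: [[-1.0, 0.0, -0.0], [0.0, 1.0, -0.0], [0.0, -0.0, -1.0]]
wrist_force: [-1.1, 0.2, 0.2]
gripper_width: 0.637
```

play_rows(
  commands=[
    [[0,0,0.01,0,0,0,0.2],[0,0,0.04,0,0,0,0.1],[0,0,0.08,0,0,0,0],[0,0,0.11,0,0,0,0],[0,0,0.12,0,0,0,0]],
  ],
)

```text
time_s: 28.55
tcp_pos: [0.693, -0.0137, 0.2538]
ee_rot: [[-1.0, -0.0, 0.009], [-0.0, 1.0, 0.0], [-0.009, 0.0, -1.0]]
wrist_force: [0.2, -0.1, 1.1]
gripper_width: 0.986
```

play_rows(
  commands=[
    [[0,0,0.01,0,0,0,0],[0,0,0.01,0,0,0,0],[0,0,0.01,0,0,0,0]],
  ],
)

```text
time_s: 28.85
tcp_pos: [0.6907, -0.0135, 0.2567]
ee_rot: [[-1.0, 0.0, -0.002], [0.0, 1.0, 0.0], [0.002, 0.0, -1.0]]
wrist_force: [1.0, 0.4, -0.2]
gripper_width: 0.999
```

```bash
python3 -c "
from h import *
wrist('w10',124,5,(.691,-.012),.09)
wrist('w10b',12,3.5,(.691,-.012),.12)
from station import r
c=r.capture('scene');cv2.imwrite('pics/s4.png',c['image'][...,::-1]);W=cloud(c,c['extrinsics']);z=W[...,2]
m=(np.abs(z*1000-125)<5)&(np.hypot(W[...,0]-.691,W[...,1]+.013)<.09);p=W[m]
print('lid',rect(p),len(p))
"
```

```text
tcp [ 0.6907 -0.0135  0.2567] theta -0.02 q [  12.2   27.7   14.3   -0.   -76.8 -102.2] rect [690.7 -13.9 120.2  60.1  -0. ] z [122.8 124.  125.1] 5510
tcp [ 0.6906 -0.0136  0.2562] theta -0.02 q [  12.2   27.7   14.3   -0.   -76.8 -102.2] rect [625.5 -13.1  75.5  18.8  88.9] z [10.5 12.  13.3] 620
lid [ 6.902e+02 -1.390e+01  1.228e+02  6.090e+01  1.000e-01] 1232
```

View pics/s4.png

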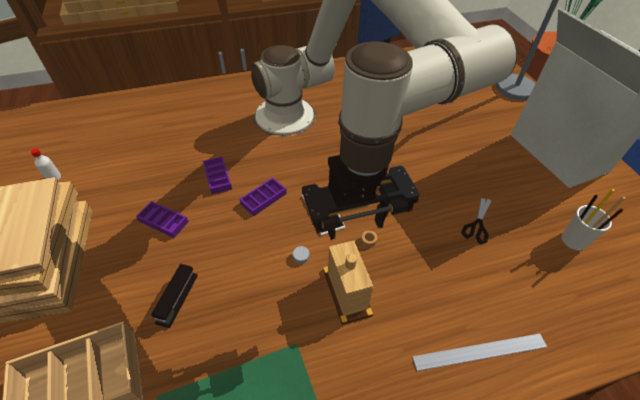

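View pics/w10.png

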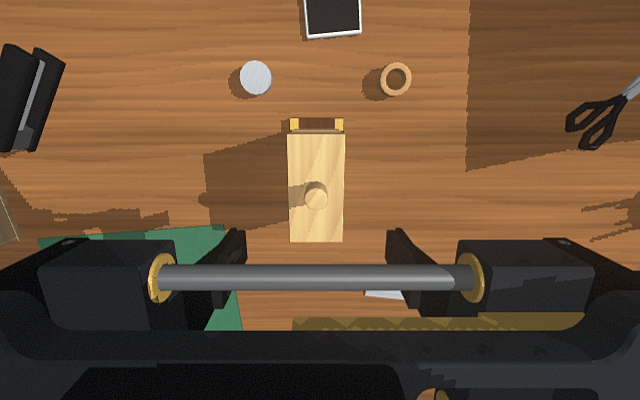

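The pile stands complete at (350,285) in the scene view. The lid is centred with its knob up, the gripper is clear and the bystanders are where they were.

```bash
python3 -c "
from station import r
print(r.finish_job())"
```

```text
the job is handed in; nothing more can be done
None
```

The notions box is back together on the base board: deep tray, two-compartment tray, four-compartment tray, then the lid with its knob up. I let go of each piece before fetching the next, and handed the job in at about 29 s on the robot's clock.

- **Fit:** in the wrist views, each piece lay within about 1 mm of the board's centre and within about 0.3° of square. Their top faces were at 58, 92, 116 and 124 mm, as expected.
- **Force:** the wrist force readings stayed below about 5 N.
- **Bystanders:** the phone, scissors, stapler, tape roll, pin tin and purple look-alikes appear unmoved. I checked these by eye in the final pictures and did not measure them again. The gripper hid most of the phone in the last scene view; only its near end showed, in the wrist view.
- **Disagreement:** the top camera read about 2 mm differently in y from the wrist and scene cameras at the deep tray and the board. I went by the wrist camera.

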